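# Wedge up a painting board to its height gauge

## Task

The hinged painting board has to be propped up to the height set by the brass screw under the red finger of its gauge. Take the wooden wedge by its blue tail, slide it flat on the table, thin end first, under the middle of the board's front bar, and push it in slowly until the bar has risen and touches the lower end of the screw: still touching once you have let go, but only lightly pressed. Leave the wedge in place, do not push on the board or the red finger with the robot, and leave the jar, the ink bottle and the roller where they are.

Things in the scene. Friction and masses are not known exactly. Their poses are not given: they have to be found in the camera images.
- wedge: Loose wooden wedge with a blue tail, 150 long, 0.14 kg. Origin: centre of its underside; x along it to the thin end, z up. The ramp is 40 wide: 6 thick at the thin end (x = +75), its top rising evenly (3 in 10) to 36 at x = -25; behind it, to x = -75, the blue tail. Friction is about 0.3 to 0.4 on its waxed ramp and sole: the loaded wedge stays where it is left
- handle (a point): Grip point in the wedge's blue tail, at wedge x = -52, 26 above the underside; axes as the wedge's. The tail is a level block 24 wide in y (grip across this), 50 long in x and 36 high, from the table up, narrower than the ramp. Gripped stiffly, the wedge can be tilted by the hand while pushed; it settles by a fraction of a mm when let go
- tip (a point): Middle of the wedge's thin end, on its underside; axes as the wedge's
- board: Plywood board with a dark painting, 225 x 260 x 10, 0.75 to 1.25 kg, hinged at its far edge on a fixed stand; lifting the front bar tilts it. Origin in the middle of the front bar, on its axis, 26 above the table at rest; the hinge is 240 behind it. At rest it is level: x points from bar to hinge (the way to push the wedge), y along the bar to the left
- lip (a point): Underside of the middle of the round front bar (aluminium, 16 across), 18 above the table at rest; axes as the board's. The bar is free underneath, with rubber feet 115 to either side of the middle. Pushing the wedge in under it takes about 3 to 10 N; once the bar meets the gauge's screw the push climbs steadily, by about 1.5 to 4 N per mm of travel
- finger: Red gauge finger, 26 x 36 x 6, with a collar, clamped on the 115 high post at the board's front left; it overhangs the left end of the front bar. A brass screw (10 across) sticks out below it by 1 to 5, unmeasured: the bar meets its lower end. The finger is springy, 12 N per mm; more than 12 N would bend it: stop at a touch of about 2 to 6 N
- mark (a point): Point on the red finger's underside where the brass screw comes out, 160 to the left of the bar's middle, over the bar (it is also the finger's origin), z up. It is 10.5 to 14 above the top of the resting bar, different every time; the screw's lower end is 1 to 5 below it, so the bar has to rise by 5.5 to 13
- paint_jar: Bystander: ochre paint jar with white lid, 68 across, 75 high; origin at the centre of its underside
- ink_bottle: Bystander: small violet ink bottle, 44 across, 60 high; origin at the centre of its underside
- roller: Bystander: ink roller lying on the table, black roll 34 across and 80 long in y at its origin, wooden handle to -x, 135 behind the roll at its end; origin on the table under the roll's centre
Not all that is in view belongs to the job. Several things look just like the wedge: the one meant starts farthest to the robot's left.

How it is judged (in metres and radians):
On the way, in this order (a step that is already met when the one before it is completed fails the run):
1. the wedge is under the front bar and carries it, at least 2.5 mm above its rest, not yet at the screw (height (world z) of lip above 0.0205 m and contact force between wedge and board above 0.5 N and contact force between board and finger below 0.2 N), for 0.1 s.
2. the bar, carried by the wedge, touches the screw of the red finger (contact force between board and finger above 0.5 N and contact force between wedge and board above 1 N), for 0.2 s.
At the end, for the whole second after the job is handed in: The wedge lies flat on the table (within 4 mm and 0.06 rad), released and still, its tip within 80 mm of the middle line of the board; it carries the board's front bar (over 1 N), and the bar touches the screw of the red finger with 0.2 to 12 N (contact force between board and finger between 0.2 and 12 N and contact force between wedge and board above 1 N and height (world z) of wedge below 0.004 m and angle between wedge's own z axis and vertical below 0.06 rad and linear speed of wedge below 0.01 m/s and y of tip in the frame of board between -0.08 and 0.08 m).
It fails at once if the board is pressed against the red finger's screw with more than 12 N (contact force between board and finger above 12 N).
It fails at once if the robot pushes on the board (over 3 N) (contact force between any of the fingers, the arm and board above 3 N).
It fails at once if the robot pushes on the red finger (over 3 N) (contact force between any of the fingers, the arm and finger above 3 N).
It fails at once if the jar, the ink bottle or the roller is moved by more than 20 mm or tipped (distance of any of paint_jar, ink_bottle, roller from where it was at the start of the episode above 0.02 m or angle between any of paint_jar, ink_bottle, roller's own z axis and vertical above 0.3 rad).
It also fails if it takes over 67 s, if anything falls off the work surface, if the arm or the gripper's body presses on something with over 40 N, if the wrist force passes 120 N, or if a joint passes its speed limit or range.

## Robot

A 6-joint arm with a two-finger parallel gripper is mounted at the origin on the work surface. World frame = base frame: x ahead of the robot, y to its left, z up, the work surface at z = 0. Lengths are in mm, angles in rad, forces in N, time in s.
With the tool pointing down it reaches from about 275 to 825 mm from the base axis. Payload 4.9 kg.
Tool frame: the origin (TCP) lies at the very end of the fingers, on their centre line; the grasp point (between the pads) lies 19 mm behind it; z points along the fingers, y is the line along which they close (so a half turn about z gives the same grasp; the last joint's range is limited). The gripper opens to 85 mm and grips with 20 to 120 N. Pads are 22 mm wide; open, the fingers measure 114 mm over their backs; the gripper's body (76 mm by 85 mm) begins 54 mm behind the grasp point. The pads swing forward as they close: fully open they stand 13 mm farther back than shut.
Start: joints at [1.204, 0.326, -0.193, 1.052, 0, 1.437], TCP at [126.88, 535.182, 231.281] pointing down, gripper open.
Joint ranges: [-2.65, 2.65], [-0.97, 1.79], [-1.3, 1.35], [-1.93, 2.1], [-1.47, 1.37], [-3.14, 3.14]. Speed limits (rad/s): [2.57, 2.57, 3.14, 3.14, 3.14, 3.14].

## Interface

Orientations are given as a 3x3 rotation matrix whose columns are the frame's x, y, z axes.
In Python, from rig import sensors, read_camera, get_calibration, job gives the robot as it stands. The module is installed in compiled form; this text tells all that it offers.
- The arm moves only by the shell command python3 -m creep 'ROWS' [FORCE]. ROWS is JSON, a list of rows, each a list of 7 numbers: the turn, a rotation vector about the tool's x, y, z in degrees, then the shift along the tool's x, y, z in cm, then the closure, from 0 (fully open) to 1 (shut). A call has exactly 8 rows; each row is the pose to reach, as a shift and turn from the pose commanded when the call began, along the tool's axes at that moment; what a row does not reach only later rows make up. A row lasts 1/10 s, in which the tool goes at most 50 mm and 8.59 degrees, less where a joint would pass 70% of its speed; a pose out of reach is approached as far as the arm can. A call with a gripper value outside its range is refused whole. The fingers move at their own pace and stop on an object; FORCE is the grip in N (left out, the last holds). Time passes only in rows, so rows that repeat a pose let the fingers close, or fill a call up. It gives the time, the measured TCP pose, the force, the opening and the grip force at its end, in the units of the state.
- sensors.sense(): the state, without advancing time (a new reading comes with each control period).
- read_camera(name): name is "side" or "top" or "wrist"; returns (picture, depth): 384x512x3 uint8, red, green, blue; 384x512 float32, mm along the optical axis (not along the pixel's ray), 0 where there is no reading.
- get_calibration(name): a dict with "vertical_fov" (degrees; the focal length in pixels is half the picture's height over the tangent of half this angle, whatever the lens; pixels are square), "cx", "cy" (the principal point, pixels), "world_from_camera" (4x4, takes a point from camera to world coordinates); the wrist camera has in their place "tool_from_camera" (4x4, takes a point from camera to tool coordinates, whose origin is the TCP and whose axes are the flange's). Camera axes: x right, y up, looking along -z (the intrinsics and any distortion apply to the point x, -y, -z); pixel columns grow to the right and rows downward; lengths in mm; the calibration is good to about 2 mm. The wrist camera is an equidistant fisheye: a pixel r from the principal point sees the ray r / f radians off the axis. A picture is of the moment at which its call begins: read the wrist's pose just before it. get_calibration takes no time and is no camera call.
- job.sign_off(): hands the job in; it is judged then, once.
The state is a dict: "time_s": time; "qpos": joint angles; "qvel": joint speeds; "effort": joint torques, N m; "ee_pos": TCP position; "orientation": TCP orientation; "wrist_force": force on the tool from outside, world axes, zero at the start; "wrist_torque": the same for the moment, N m; "grip_width": finger opening in mm; "grasp_force": force on a finger pad.
Only numpy, scipy, OpenCV 4.12 (cv2) and the standard library are available. Lean on these libraries where they do the work, as an engineer would, in place of code of your own. Each camera call takes 0.05 s, during which the arm holds its last target. There are 200 camera calls.

## Working session

There is one attempt and no reset: what is moved stays moved. The work goes in short steps, Python scripts to look and compute and a shell command to move; the robot and the scene stay as the last step left them, time stands still between calls to the robot, and variables do not carry over. Pictures are saved under pics/ and viewed, at most 10 in all, crops included, and the job is handed in when it is done.

```bash
mkdir -p pics; cat > h.py <<'E'
import numpy as np, cv2
from rig import sensors, read_camera, get_calibration, job
def snap(n):
    s=sensors.sense(); im,d=read_camera(n); np.savez('/tmp/%s.npz'%n,im=im,d=d,p=s['ee_pos'],R=s['orientation']); return im,d,s
def load(n):
    z=np.load('/tmp/%s.npz'%n); return z['im'],z['d'],z['p'],z['R']
def cloud(n):
    im,d,p,R=load(n); c=get_calibration(n); f=192/np.tan(np.radians(c['vertical_fov'])/2)
    v,u=np.mgrid[0:384,0:512].astype(float); x=(u-c['cx'])/f; y=(v-c['cy'])/f
    if n=='wrist':
        r=np.hypot(x,y)+1e-9; k=np.tan(np.minimum(r,1.5))/r; x=x*k;y=y*k
        T=np.eye(4);T[:3,:3]=R;T[:3,3]=p; T=T@np.array(c['tool_from_camera'])
    else: T=np.array(c['world_from_camera'])
    P=np.stack([x*d,-y*d,-d],-1)
    W=P@T[:3,:3].T+T[:3,3]; W[d<=0]=np.nan
    return im,W
E
python3 - <<'E'
from h import *
ims=[]
for n in('top','side','wrist'):
    im,d,s=snap(n); cv2.imwrite('pics/%s0.png'%n,im[...,::-1]); print(n,{k:(np.round(v,3).tolist()) for k,v in get_calibration(n).items() if not isinstance(v,str)})
print(np.round(s['orientation'],3),s['grip_width'],s['wrist_force'])
E
```

```text
top {'vertical_fov': 44.389, 'cx': 252.054, 'cy': 194.066, 'world_from_camera': [[-0.104, 0.974, -0.2, 278.376], [-0.995, -0.102, 0.023, 19.408], [0.003, 0.201, 0.98, 1182.779], [0.0, 0.0, 0.0, 1.0]]}
side {'vertical_fov': 49.957, 'cx': 250.292, 'cy': 198.33, 'world_from_camera': [[0.679, 0.396, -0.618, -124.657], [-0.734, 0.344, -0.586, -607.508], [-0.019, 0.851, 0.524, 612.45], [0.0, 0.0, 0.0, 1.0]]}
wrist {'vertical_fov': 65.706, 'cx': 253.675, 'cy': 193.146, 'tool_from_camera': [[-0.0, 0.955, 0.296, 75.792], [1.0, 0.001, -0.001, 1.051], [-0.001, 0.296, -0.955, -141.488], [0.0, 0.0, 0.0, 1.0]]}
[[-0.973  0.231 -0.001]
 [ 0.231  0.973 -0.001]
 [ 0.    -0.002 -1.   ]] 85.6151361522245 [0.13774011 0.64359108 1.52483688]
```

View pics/top0.png

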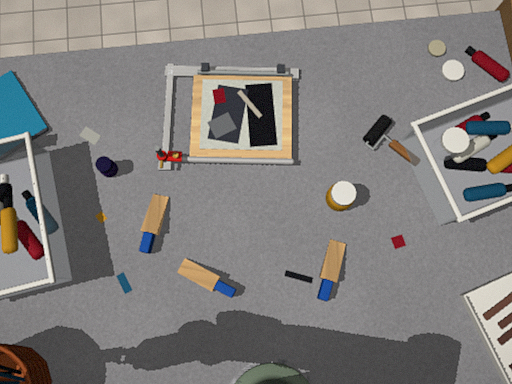

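View pics/side0.png

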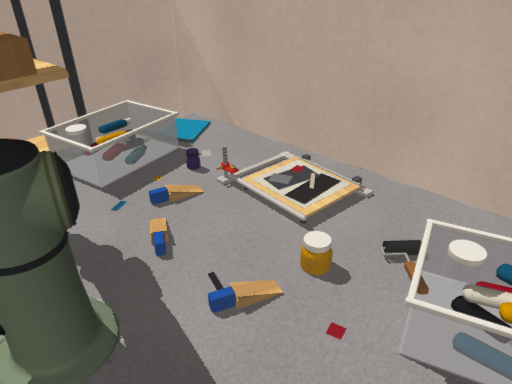

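The top view shows the three wedges at about (153,222), (207,277) and (332,270), so the leftmost is at (153,222). The board is at (242,118), its bar runs along row 160, and the red finger is at (170,156).

```bash
python3 - <<'E'
from h import *
for n,boxes in (('top',{'wedge':(130,185,180,260)}),('side',{'wedge':(145,180,210,207)})):
    im,W=cloud(n); hsv=cv2.cvtColor(im,cv2.COLOR_RGB2HSV); H,S,V=[hsv[...,i].astype(int) for i in range(3)]
    m=np.zeros((384,512),bool); b=boxes['wedge']; m[b[1]:b[3],b[0]:b[2]]=1
    for nm,mm in (('blue',m&(H>100)&(H<130)&(S>120)),('wood',m&(H>8)&(H<25)&(S>80))):
        P=W[mm]; P=P[~np.isnan(P).any(1)]
        if nm=='blue': T=P[P[:,2]>33]
        else: T=P
        r=cv2.minAreaRect(T[:,:2].astype(np.float32)); print(n,nm,len(P),'med',np.median(T,0).round(1),'rect',np.round(r[0],1),np.round(r[1],1),r[2],'zpct',np.percentile(P[:,2],[2,50,98]).round(1)); print(cv2.boxPoints(r).round(1).tolist())
    red=((H<6)|(H>174))&(S>150)
    mr=np.zeros_like(m); 
    if n=='top': mr[145:168,150:190]=1
    else: mr[155:178,212:245]=1
    P=W[red&mr]; P=P[~np.isnan(P).any(1)]; print(n,'red',len(P),np.median(P,0).round(1),P.min(0).round(1),P.max(0).round(1))
    if n=='top':
        for p in [(192,160),(240,161),(292,162),(200,80),(290,80),(205,68),(281,69),(192,77),(294,77),(190,158),(290,159)]:
            print(p,W[p[1],p[0]].round(1))
im,_,_,_=load('top'); cv2.imwrite('pics/c1.png',cv2.resize(im[60:260,130:330,::-1],None,fx=3,fy=3,interpolation=cv2.INTER_CUBIC))
E
```

```text
top blue 231 med [419.6 261.2  36.3] rect [420.5 261.4] [24.2 48.1] 69.78336334228516 zpct [ 8.1 35.5 39.9]
[[393.79998779296875, 258.3999938964844], [438.8999938964844, 241.6999969482422], [447.29998779296875, 264.3999938964844], [402.1000061035156, 281.0]]
top wood 682 med [488.6 237.6  20.3] rect [493.5 241.7] [ 49.8 101.6] 71.59455871582031 zpct [ 2.5 20.3 36.5]
[[437.5, 234.10000610351562], [533.7999877929688, 202.0], [549.5999755859375, 249.1999969482422], [453.20001220703125, 281.29998779296875]]
top red 156 [623.4 187.3  54.7] [610.4 157.3   0.9] [655.1 217.3  86.5]
(192, 160) [616.4 134.   31.8]
(240, 161) [601.2  13.4  31.6]
(292, 162) [ 584.6 -117.2   33. ]
(200, 80) [832.8  96.2  28.7]
(290, 80) [ 807.5 -139.3   30.6]
(205, 68) [862.3  79.9  35. ]
(281, 69) [ 836.6 -118.3   39.6]
(192, 77) [854.  118.3   7.2]
(294, 77) [ 821.2 -152.9   16.9]
(190, 158) [620.9 138.2  36.1]
(290, 159) [ 593.3 -113.3   31.6]
side blue 249 med [416.6 261.6  34.8] rect [416.9 261.2] [27.3 46.7] 76.92361450195312 zpct [ 2.9 24.8 36.4]
[[391.1000061035156, 253.10000610351562], [436.6000061035156, 242.60000610351562], [442.79998779296875, 269.20001220703125], [397.29998779296875, 279.79998779296875]]
side wood 426 med [477.1 231.8  15.3] rect [499.7 264.4] [102.4  99.8] 70.4713363647461 zpct [ 0.7 15.3 33.7]
[[435.6000061035156, 232.8000030517578], [529.7000122070312, 199.5], [563.9000244140625, 296.0], [469.79998779296875, 329.3999938964844]]
side red 76 [619.  190.9  51.5] [6.095e+02 1.565e+02 1.000e-01] [704.7 304.1  61.2]
```

View pics/c1.png

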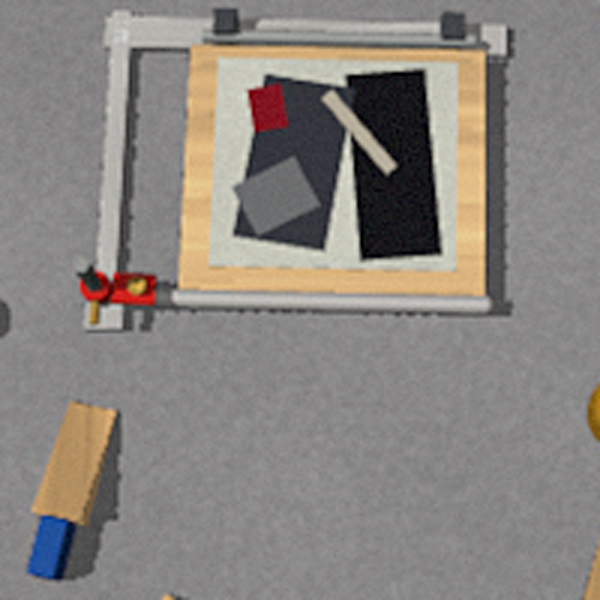

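The crop puts the plywood at columns 180–487, with the bar along rows 298–303. The finger is at (130,288), and the wedge's tail at (50,545) points up and slightly right. I'll move above the handle and look from close.

```bash
python3 -m creep '[[0,0,1,-5,-3,0,0],[0,0,2,-10,-6,0,0],[0,0,3,-14,-8,0,0],[0,0,4,-19,-11,0,0],[0,0,5,-24,-14,0,0],[0,0,6,-29,-17,1,0],[0,0,6,-33,-19,2,0],[0,0,6,-34.5,-20,3,0]]' 40; python3 -m creep '[[0,0,0,0,0,0,0],[0,0,0,0,0,0,0],[0,0,0,0,0,0,0],[0,0,0,0,0,0,0],[0,0,0,0,0,0,0],[0,0,0,0,0,0,0],[0,0,0,0,0,0,0],[0,0,0,0,0,0,0]]'; cat > m.py <<'E'
from h import *
im,d,s=snap('wrist'); im,W=cloud('wrist'); print(s['ee_pos'],np.round(s['orientation'],4).tolist(),s['time_s'])
import sys; cv2.imwrite('pics/%s.png'%sys.argv[1],im[...,::-1])
hsv=cv2.cvtColor(im,cv2.COLOR_RGB2HSV); H,S,V=[hsv[...,i].astype(int) for i in range(3)]
ok=~np.isnan(W).any(2)
m=ok&(H>100)&(H<130)&(S>120)&(abs(W[...,2]-36)<2.5)
n,l,st,c=cv2.connectedComponentsWithStats(m.astype(np.uint8))
k=1+np.argmax(st[1:,4]); P=W[l==k]; r=cv2.minAreaRect(P[:,:2].astype(np.float32)); print('tail',len(P),np.median(P,0).round(1),np.round(r[0],1),np.round(r[1],1),r[2]); print(cv2.boxPoints(r).round(1).tolist())
E
python3 m.py w1
```

```text
time_s: 0.95
ee_pos: [416.8, 261.2, 202.4]
orientation: [[-0.944, 0.331, 0.002], [0.331, 0.944, 0.001], [-0.002, 0.002, -1.0]]
wrist_force: [0.7, 0.2, -0.1]
grip_width: 85.7
grasp_force: 0.0
time_s: 1.75
ee_pos: [414.7, 262.8, 202.1]
orientation: [[-0.944, 0.331, 0.0], [0.331, 0.944, 0.0], [-0.0, 0.0, -1.0]]
wrist_force: [0.1, 0.1, 0.1]
grip_width: 85.6
grasp_force: 0.0
[414.66033838 262.7929432  202.06085839] [[-0.9438, 0.3305, 0.0001], [0.3305, 0.9438, 0.0], [-0.0001, 0.0001, -1.0]] 1.75
tail 850 [419.8 265.2  35. ] [420.2 265.1] [22.2 47.2] 72.74468231201172
[[394.3999938964844, 261.5], [439.5, 247.5], [446.1000061035156, 268.79998779296875], [401.0, 282.70001220703125]]
```

View pics/w1.png

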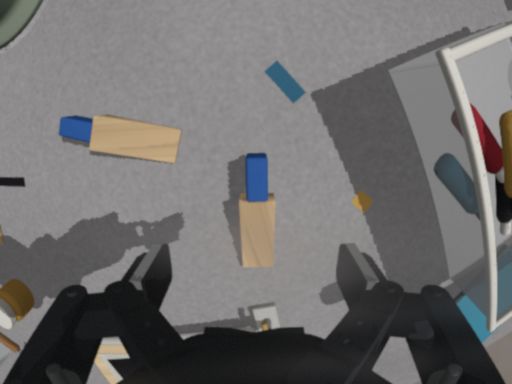

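The wrist view shows the tail at (257,177) lined up with the tool axis, and it sits between the fingers. Next I descend and grip.

```bash
python3 -m creep '[[0,0,0,-0.3,0.2,3,0],[0,0,0,-0.3,0.2,6,0],[0,0,0,-0.3,0.2,9,0],[0,0,0,-0.3,0.2,12,0],[0,0,0,-0.3,0.2,15,0],[0,0,0,-0.3,0.2,17,0],[0,0,0,-0.3,0.2,18.5,0],[0,0,0,-0.3,0.2,19.4,0]]' 40 && python3 -m creep '[[0,0,0,0,0,0,0],[0,0,0,0,0,0,0],[0,0,0,0,0,0,0.3],[0,0,0,0,0,0,0.5],[0,0,0,0,0,0,0.7],[0,0,0,0,0,0,1],[0,0,0,0,0,0,1],[0,0,0,0,0,0,1]]' 40;  python3 -m creep '[[0,0,0,0,0,0,1],[0,0,0,0,0,0,1],[0,0,0,0,0,0,1],[0,0,0,0,0,0,1],[0,0,0,0,0,0,1],[0,0,0,0,0,0,1],[0,0,0,0,0,0,1],[0,0,0,0,0,0,1]]' 
python3 - <<'E'
from h import *
im,W=cloud('top'); hsv=cv2.cvtColor(im,cv2.COLOR_RGB2HSV); H,S,V=[hsv[...,i].astype(int) for i in range(3)]
m=(H>8)&(H<25)&(S>80); m[:65]=0;m[165:]=0;m[:,:180]=0;m[:,305:]=0
P=W[m]; P=P[~np.isnan(P).any(1)&(abs(P[:,2]-32)<12)]if 0 else W[m]; P=P[~np.isnan(P).any(1)]
print(len(P),np.percentile(P[:,2],[2,50,98]).round(1)); r=cv2.minAreaRect(P[:,:2].astype(np.float32)); print(np.round(r[0],1),np.round(r[1],1),r[2],cv2.boxPoints(r).round(1).tolist())
E
```

```text
time_s: 2.6
ee_pos: [417.7, 263.1, 6.7]
orientation: [[-0.944, 0.331, -0.002], [0.331, 0.944, -0.001], [0.001, -0.001, -1.0]]
wrist_force: [-0.1, -0.5, 0.5]
grip_width: 85.3
grasp_force: 0.0
time_s: 3.4
ee_pos: [418.7, 263.7, 8.5]
orientation: [[-0.944, 0.331, 0.001], [0.331, 0.944, 0.001], [-0.001, 0.001, -1.0]]
wrist_force: [-0.5, -0.5, 5.6]
grip_width: 23.5
grasp_force: 39.6
time_s: 4.2
ee_pos: [418.7, 263.7, 8.5]
orientation: [[-0.944, 0.331, 0.001], [0.331, 0.944, 0.001], [-0.001, 0.001, -1.0]]
wrist_force: [-0.3, 0.9, 6.1]
grip_width: 23.6
grasp_force: 39.6
2438 [12.5 31.7 36.2]
[7.279e+02 5.000e-01] [264.5 234.2] 82.97037506103516 [[595.5999755859375, -116.4000015258789], [828.0, -145.10000610351562], [860.2999877929688, 117.4000015258789], [627.9000244140625, 146.10000610351562]]
```

The board's yaw is about -7.0° and the bar's middle is near (602,16). The wedge is gripped at a width of 23.6, and the pads press it down by about 6 N. I'll slide it along the table to stand in front of the bar.

```bash
python3 -m creep '[[0,0,0,-2,-0.5,0,1],[0,0,0,-4.2,-1,0,1],[0,0,-1,-4.8,-2.7,0,1],[0,0,-2,-5.3,-4.3,0,1],[0,0,-3,-5.9,-5.9,0,1],[0,0,-4,-6.5,-7.5,0,1],[0,0,-5,-7.1,-9.2,0,1],[0,0,-6,-7.6,-10.8,0,1]]' && sleep 0; python3 -m creep '[[0,0,0,0,0,0,1],[0,0,0,0,0,0,1],[0,0,0,0,0,0,1],[0,0,0,0,0,0,1],[0,0,0,0,0,0,1],[0,0,0,0,0,0,1],[0,0,0,0,0,0,1],[0,0,0,0,0,0,1]]'
```

```text
time_s: 5.0
ee_pos: [455.0, 136.2, 8.4]
orientation: [[-0.973, 0.23, 0.001], [0.23, 0.973, 0.001], [-0.001, 0.002, -1.0]]
wrist_force: [-0.1, 1.7, 3.1]
grip_width: 23.0
grasp_force: 39.9
time_s: 5.8
ee_pos: [455.0, 135.7, 8.4]
orientation: [[-0.973, 0.231, 0.001], [0.231, 0.973, -0.002], [-0.002, -0.001, -1.0]]
wrist_force: [-0.1, -2.8, 5.5]
grip_width: 23.7
grasp_force: 39.6
```

```bash
python3 -m creep '[[0,0,-1,-0.4,-1.6,0,1],[0,0,-2,-0.8,-3.2,0,1],[0,0,-3,-1.2,-4.9,0,1],[0,0,-4,-1.6,-6.5,0,1],[0,0,-5,-2,-8.1,0,1],[0,0,-6.3,-2.4,-9.9,0,1],[0,0,-6.3,-2.4,-9.9,0,1],[0,0,-6.3,-2.4,-9.9,0,1]]' 
python3 - <<'E'
from h import *
for n in('top','side'):
    im,d,s=snap(n)
print(s['ee_pos'],s['orientation'].round(3) if hasattr(s['orientation'],'round') else s['orientation'])
a=cv2.resize(load('top')[0][60:260,150:330],(540,600),interpolation=cv2.INTER_CUBIC)
cv2.imwrite('pics/t2.png',a[...,::-1])
a=cv2.resize(load('side')[0][130:280,190:390],(800,600),interpolation=cv2.INTER_CUBIC); cv2.imwrite('pics/s2.png',a[...,::-1])
E
```

```text
time_s: 6.6
ee_pos: [455.6, 33.2, 8.4]
orientation: [[-0.992, 0.124, 0.001], [0.124, 0.992, -0.002], [-0.002, -0.002, -1.0]]
wrist_force: [0.1, -1.3, 4.8]
grip_width: 23.0
grasp_force: 39.6
[455.59715576  33.38620326   8.43459444] [[-0.992  0.124  0.001]
 [ 0.124  0.992 -0.002]
 [-0.002 -0.002 -1.   ]]
```

View pics/s2.png

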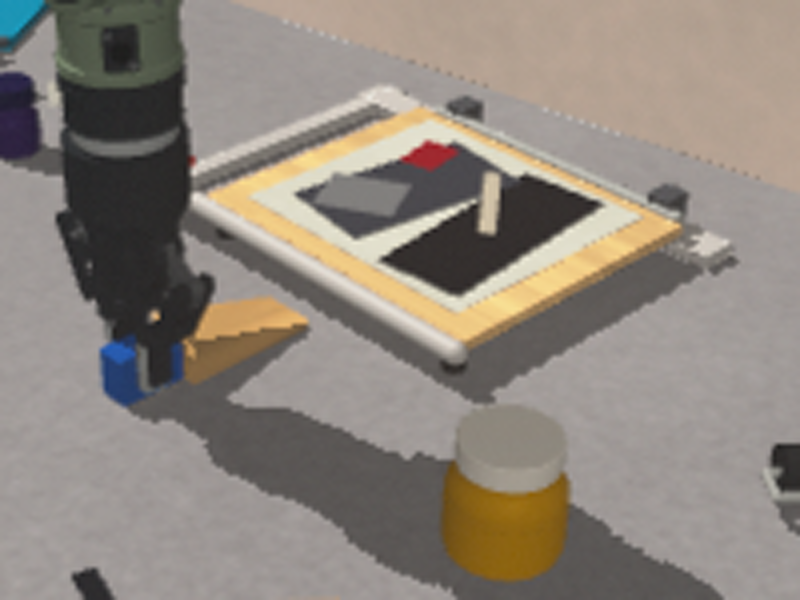

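View pics/t2.png

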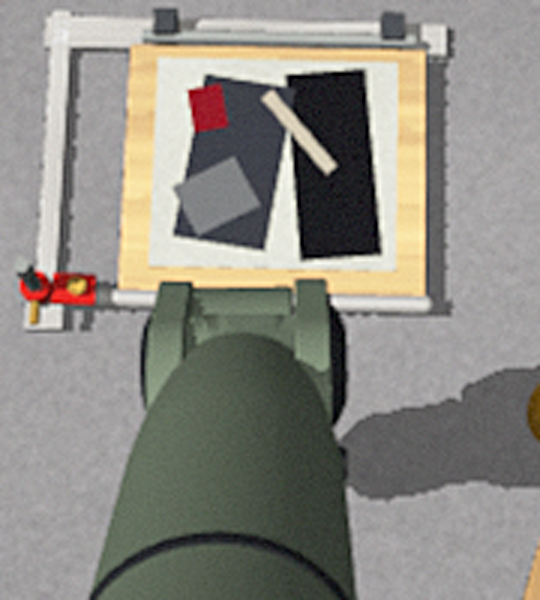

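The side view shows the wedge flat on the table, with its thin end at (305,322) just short of the bar. The bar's near end is at (455,355) and the path is clear. I'll push in up to just before contact.

```bash
python3 -m creep '[[0,0,0,-0.7,0,0,1],[0,0,0,-1.4,0,0,1],[0,0,0,-2.1,0,0,1],[0,0,0,-2.8,0,0,1],[0,0,0,-3.5,0,0,1],[0,0,0,-4.2,0,0,1],[0,0,0,-5,0,0,1],[0,0,0,-5,0,0,1]]'; python3 -m creep '[[0,0,0,-0.1,0,0,1],[0,0,0,-0.2,0,0,1],[0,0,0,-0.3,0,0,1],[0,0,0,-0.4,0,0,1],[0,0,0,-0.5,0,0,1],[0,0,0,-0.6,0,0,1],[0,0,0,-0.7,0,0,1],[0,0,0,-0.8,0,0,1]]'
```

```text
time_s: 7.5
ee_pos: [505.6, 28.4, 8.4]
orientation: [[-0.992, 0.122, 0.001], [0.122, 0.992, 0.0], [-0.001, 0.0, -1.0]]
wrist_force: [0.8, -0.2, 6.3]
grip_width: 23.5
grasp_force: 40.1
time_s: 8.3
ee_pos: [510.9, 27.8, 8.4]
orientation: [[-0.992, 0.122, -0.002], [0.122, 0.992, 0.001], [0.002, 0.0, -1.0]]
wrist_force: [-5.5, 0.7, 11.9]
grip_width: 23.4
grasp_force: 40.8
```

```bash
for i in 1; do python3 -m creep '[[0,0,0,-0.05,0,0,1],[0,0,0,-0.1,0,0,1],[0,0,0,-0.15,0,0,1],[0,0,0,-0.2,0,0,1],[0,0,0,-0.25,0,0,1],[0,0,0,-0.3,0,0,1],[0,0,0,-0.35,0,0,1],[0,0,0,-0.4,0,0,1]]'; python3 -m creep '[[0,0,0,-0.05,0,0,1],[0,0,0,-0.1,0,0,1],[0,0,0,-0.15,0,0,1],[0,0,0,-0.2,0,0,1],[0,0,0,-0.25,0,0,1],[0,0,0,-0.3,0,0,1],[0,0,0,-0.35,0,0,1],[0,0,0,-0.4,0,0,1]]' ; done
```

```text
time_s: 9.1
ee_pos: [514.9, 27.4, 8.4]
orientation: [[-0.993, 0.122, -0.002], [0.122, 0.993, 0.001], [0.002, 0.0, -1.0]]
wrist_force: [-5.2, 1.1, 12.2]
grip_width: 23.0
grasp_force: 40.7
time_s: 9.9
ee_pos: [517.4, 27.1, 8.4]
orientation: [[-0.993, 0.122, -0.004], [0.122, 0.993, 0.001], [0.005, 0.0, -1.0]]
wrist_force: [-10.9, 0.1, 17.4]
grip_width: 23.4
grasp_force: 41.4
```

```bash
python3 -m creep '[[0,0,0,-0.05,0,0,1],[0,0,0,-0.1,0,0,1],[0,0,0,-0.15,0,0,1],[0,0,0,-0.2,0,0,1],[0,0,0,-0.2,0,0,1],[0,0,0,-0.2,0,0,1],[0,0,0,-0.2,0,0,1],[0,0,0,-0.2,0,0,1]]'; python3 - <<'E'
from h import *
im,d,s=snap('side'); print(s['wrist_force'],s['wrist_torque'],s['ee_pos'])
a=cv2.resize(im[150:250,190:310],(720,600),interpolation=cv2.INTER_CUBIC); cv2.imwrite('pics/s3.png',a[...,::-1])
E
```

```text
time_s: 10.7
ee_pos: [517.8, 27.2, 8.4]
orientation: [[-0.993, 0.122, -0.007], [0.122, 0.993, 0.001], [0.007, 0.001, -1.0]]
wrist_force: [-12.1, 0.7, 20.5]
grip_width: 23.4
grasp_force: 41.2
[-12.12292761   0.70801793  20.48055868] [0.49154219 2.15000094 0.18677298] [517.78280969  27.19497891   8.40783917]
```

View pics/s3.png

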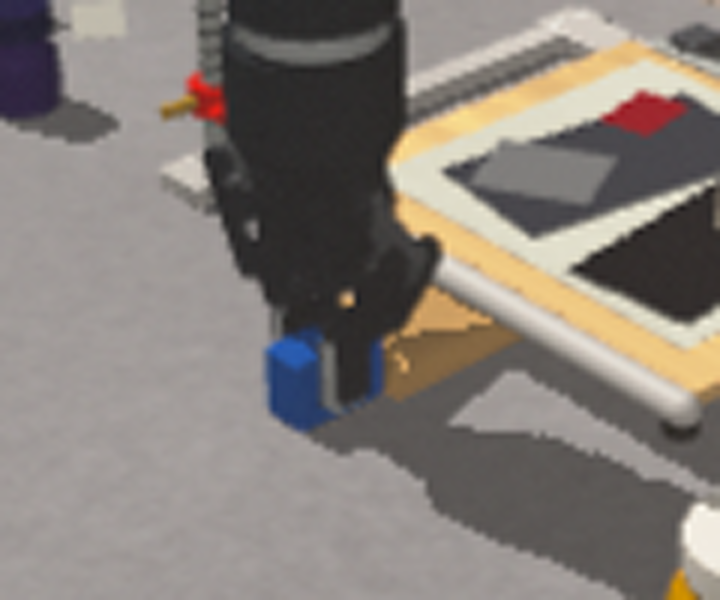

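The side view shows the wedge's ramp under the bar at around (440,300). The push is now about 12 N and the tool is pressing down with 20 N. To see whether the bar is at the screw, I'll measure how much the board has risen by depth difference.

```bash
cp /tmp/top.npz /tmp/top_b.npz; cat > rise.py <<'E'
from h import *
snap('top'); 
im,W1=cloud('top')
z=np.load('/tmp/top_b.npz'); np.savez('/tmp/top.npz',**{k:z[k] for k in z}); 
cur=im; im0,W0=cloud('top')
# rise ~ h*(1-s/240), s = distance behind the bar
ex=np.array([.9925,-.122]); 
dz=W1[...,2]-W0[...,2]; s=(W0[...,:2]-[602,16])@ex; t=(W0[...,:2]-[602,16])@np.array([.122,.9925])
ok=np.isfinite(dz)&(s>15)&(s<215)&(abs(t)<120)&(abs(dz)<20)&(np.abs(cur.astype(int)-im0).sum(2)<90)
for a in range(15,215,40):
    k=ok&(s>=a)&(s<a+40); print(a+20,k.sum(),np.median(dz[k]).round(2))
# robust slope
A=np.c_[1-s[ok]/240]; b=dz[ok]
for _ in range(5):
    h=np.linalg.lstsq(A,b,rcond=None)[0]; r=abs(b-A@h); k=r<max(1.5,2*np.median(r)); A=A[k];b=b[k]
print('rise',h,len(b),'sd',np.std(b-A@h)/np.sqrt(len(b)))
k=np.isfinite(dz)&(s<-60)&(s>-150)&(abs(t)>130)&(abs(t)<300)&(abs(dz)<8); print('table check',np.median(dz[k]).round(2))
E
python3 rise.py
```

```text
35 389 -0.23
75 398 0.32
115 844 0.04
155 1326 -0.13
195 1289 0.04
rise [0.08978008] 2344 sd 0.02755345567841931
table check -0.02
```

The board hasn't risen, so this is the wedge jamming on the table because the tool presses it down. I'll ease the tool upward to relieve it.

```bash
python3 -m creep '[[0,0,0,0,0,-0.02,1],[0,0,0,0,0,-0.04,1],[0,0,0,0,0,-0.05,1],[0,0,0,0,0,-0.05,1],[0,0,0,0,0,-0.05,1],[0,0,0,0,0,-0.05,1],[0,0,0,0,0,-0.05,1],[0,0,0,0,0,-0.05,1]]'
```

```text
time_s: 11.6
ee_pos: [517.8, 27.2, 8.4]
orientation: [[-0.993, 0.122, -0.007], [0.122, 0.993, 0.001], [0.007, 0.001, -1.0]]
wrist_force: [-11.4, 1.8, 15.6]
grip_width: 23.5
grasp_force: 40.4
```

```bash
python3 -m creep '[[0,0,0,0,0,-0.02,1],[0,0,0,0,0,-0.04,1],[0,0,0,0,0,-0.06,1],[0,0,0,0,0,-0.08,1],[0,0,0,0,0,-0.1,1],[0,0,0,0,0,-0.1,1],[0,0,0,0,0,-0.1,1],[0,0,0,0,0,-0.1,1]]'; python3 rise.py|tail -2;python3 -c "
from h import *
s=sensors.sense();print(s['wrist_force'],s['wrist_torque'])"
```

```text
time_s: 12.4
ee_pos: [517.9, 27.2, 8.5]
orientation: [[-0.993, 0.122, -0.007], [0.122, 0.993, 0.002], [0.008, 0.001, -1.0]]
wrist_force: [-7.2, 1.2, 5.7]
grip_width: 23.3
grasp_force: 39.0
rise [-0.04715442] 2327 sd 0.027604476417536744
table check -0.03
[-8.38821075  1.39000211  5.37880062] [0.39619984 1.07795543 0.08436612]
```

```bash
python3 -m creep '[[0,0,0,-0.05,0,0,1],[0,0,0,-0.1,0,0,1],[0,0,0,-0.15,0,0,1],[0,0,0,-0.2,0,0,1],[0,0,0,-0.25,0,-0.01,1],[0,0,0,-0.3,0,-0.02,1],[0,0,0,-0.35,0,-0.03,1],[0,0,0,-0.4,0,-0.03,1]]'; python3 rise.py|tail -2
```

```text
time_s: 13.25
ee_pos: [521.9, 26.4, 8.6]
orientation: [[-0.992, 0.122, -0.007], [0.122, 0.992, 0.001], [0.007, 0.0, -1.0]]
wrist_force: [-7.1, 0.8, 4.4]
grip_width: 23.4
grasp_force: 38.9
rise [1.14870603] 2249 sd 0.02780318317187548
table check -0.03
```

```bash
for i in 1 2; do python3 -m creep '[[0,0,0,-0.05,0,0,1],[0,0,0,-0.1,0,0,1],[0,0,0,-0.15,0,0,1],[0,0,0,-0.2,0,0,1],[0,0,0,-0.25,0,0,1],[0,0,0,-0.3,0,0,1],[0,0,0,-0.35,0,0,1],[0,0,0,-0.4,0,0,1]]'|grep -E 'pos|wrist|ori'; done;  python3 rise.py|tail -2
```

```text
ee_pos: [525.9, 25.9, 8.6]
orientation: [[-0.992, 0.122, -0.007], [0.122, 0.992, 0.001], [0.007, 0.0, -1.0]]
wrist_force: [-6.3, 1.3, 4.2]
ee_pos: [529.9, 25.4, 8.6]
orientation: [[-0.992, 0.122, -0.007], [0.122, 0.992, 0.001], [0.007, 0.0, -1.0]]
wrist_force: [-7.5, 0.7, 3.6]
rise [3.48027197] 1996 sd 0.028788570289374912
table check 0.06
```

```bash
for i in 1 2; do python3 -m creep '[[0,0,0,-0.03,0,0,1],[0,0,0,-0.06,0,0,1],[0,0,0,-0.09,0,0,1],[0,0,0,-0.12,0,0,1],[0,0,0,-0.15,0,0,1],[0,0,0,-0.18,0,0,1],[0,0,0,-0.21,0,0,1],[0,0,0,-0.24,0,0,1]]'|grep -E 'pos|wrist'; done;  python3 rise.py|tail -2|head -1;  python3 -m creep '[[0,0,0,-0.03,0,0,1],[0,0,0,-0.06,0,0,1],[0,0,0,-0.09,0,0,1],[0,0,0,-0.12,0,0,1],[0,0,0,-0.15,0,0,1],[0,0,0,-0.18,0,0,1],[0,0,0,-0.21,0,0,1],[0,0,0,-0.24,0,0,1]]'|grep -E 'pos|wrist'
```

```text
ee_pos: [532.3, 25.1, 8.5]
wrist_force: [-7.1, 1.1, 3.3]
ee_pos: [534.7, 24.8, 8.6]
wrist_force: [-7.0, 0.7, 2.7]
rise [4.91294427] 2194 sd 0.03306916895498227
ee_pos: [537.1, 24.5, 8.5]
wrist_force: [-7.1, 0.3, 3.9]
```

```bash
python3 -m creep '[[0,0,0,-0.03,0,0,1],[0,0,0,-0.06,0,0,1],[0,0,0,-0.09,0,0,1],[0,0,0,-0.12,0,0,1],[0,0,0,-0.15,0,0,1],[0,0,0,-0.18,0,0,1],[0,0,0,-0.2,0,0,1],[0,0,0,-0.2,0,0,1]]'|grep -E 'pos|wrist'; python3 -c "
from h import *
for i in range(3): read_camera('side');print(sensors.sense()['wrist_force'].round(2))"
```

```text
ee_pos: [539.2, 24.3, 8.5]
wrist_force: [-6.5, 1.1, 2.8]
[-6.66  0.98  2.64]
[-6.07  0.9   2.62]
[-6.37  0.67  3.13]
```

```bash
python3 -m creep '[[0,0,0,-0.03,0,0,1],[0,0,0,-0.06,0,0,1],[0,0,0,-0.09,0,0,1],[0,0,0,-0.12,0,0,1],[0,0,0,-0.15,0,0,1],[0,0,0,-0.18,0,0,1],[0,0,0,-0.2,0,0,1],[0,0,0,-0.2,0,0,1]]'|grep -E 'pos|wrist'; python3 rise.py|tail -2|head -1
```

```text
ee_pos: [541.2, 24.0, 8.5]
wrist_force: [-6.8, 0.9, 3.5]
rise [7.02792841] 1962 sd 0.0333622573188665
```

```bash
cat > f.py <<'E'
from h import *
a=[]
for i in range(4): read_camera('side'); a.append(sensors.sense()['wrist_force'])
print(np.mean(a,0).round(2),sensors.sense()['ee_pos'].round(2),sensors.sense()['time_s'])
E
python3 -m creep '[[0,0,0,-0.03,0,0,1],[0,0,0,-0.06,0,0,1],[0,0,0,-0.09,0,0,1],[0,0,0,-0.12,0,0,1],[0,0,0,-0.15,0,0,1],[0,0,0,-0.15,0,0,1],[0,0,0,-0.15,0,0,1],[0,0,0,-0.15,0,0,1]]'|grep -E 'wrist'; python3 f.py
```

```text
wrist_force: [-6.6, 0.9, 2.1]
[-5.84  0.73  2.54] [542.67  23.86   8.53] 20.2
```

```bash
python3 -m creep '[[0,0,0,-0.03,0,0,1],[0,0,0,-0.06,0,0,1],[0,0,0,-0.09,0,0,1],[0,0,0,-0.12,0,0,1],[0,0,0,-0.15,0,0,1],[0,0,0,-0.15,0,0,1],[0,0,0,-0.15,0,0,1],[0,0,0,-0.15,0,0,1]]'|grep -E 'wrist'; python3 f.py
```

```text
wrist_force: [-6.3, 1.0, 2.2]
[-6.26  0.63  3.15] [544.18  23.66   8.54] 21.2
```

```bash
python3 -m creep '[[0,0,0,-0.03,0,0,1],[0,0,0,-0.06,0,0,1],[0,0,0,-0.09,0,0,1],[0,0,0,-0.12,0,0,1],[0,0,0,-0.15,0,0,1],[0,0,0,-0.15,0,0,1],[0,0,0,-0.15,0,0,1],[0,0,0,-0.15,0,0,1]]'|grep -E 'wrist'; python3 f.py
```

```text
wrist_force: [-6.4, 0.5, 2.4]
[-6.73  0.58  3.3 ] [545.64  23.46   8.52] 22.2
```

```bash
python3 -m creep '[[0,0,0,-0.03,0,0,1],[0,0,0,-0.06,0,0,1],[0,0,0,-0.09,0,0,1],[0,0,0,-0.12,0,0,1],[0,0,0,-0.15,0,0,1],[0,0,0,-0.15,0,0,1],[0,0,0,-0.15,0,0,1],[0,0,0,-0.15,0,0,1]]'|grep -E 'wrist'; python3 f.py
```

```text
wrist_force: [-7.1, 1.0, 2.9]
[-6.74  0.15  3.47] [547.17  23.27   8.51] 23.2
```

```bash
python3 -m creep '[[0,0,0,-0.03,0,0,1],[0,0,0,-0.06,0,0,1],[0,0,0,-0.09,0,0,1],[0,0,0,-0.12,0,0,1],[0,0,0,-0.15,0,0,1],[0,0,0,-0.15,0,0,1],[0,0,0,-0.15,0,0,1],[0,0,0,-0.15,0,0,1]]'|grep -E 'wrist'; python3 f.py
```

```text
wrist_force: [-6.8, 1.6, 3.4]
[-7.22  0.77  3.19] [548.63  23.1    8.48] 24.2
```

```bash
python3 rise.py|tail -2|head -1; python3 - <<'E'
from h import *
im,d,s=snap('wrist'); t,_,_=snap('top'); sd,_,_=snap('side')
a=cv2.resize(t[130:190,140:200],(400,400),interpolation=cv2.INTER_CUBIC); b=cv2.resize(sd[150:190,200:240],(400,400),interpolation=cv2.INTER_CUBIC)
cv2.imwrite('pics/gap.png',np.hstack([a,b])[...,::-1])
E
```

```text
rise [9.35665529] 1608 sd 0.03139627735320771
```

View pics/gap.png

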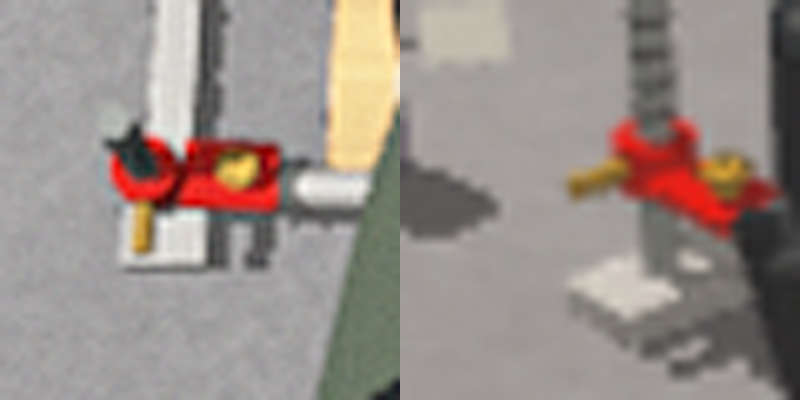

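The gap is not visible in either view, because the finger hides the screw. The force rises only slowly (about 0.3 N/mm), so the bar is not at the screw yet. I'll carry on in small steps.

```bash
python3 -m creep '[[0,0,0,-0.03,0,0,1],[0,0,0,-0.06,0,0,1],[0,0,0,-0.09,0,0,1],[0,0,0,-0.12,0,0,1],[0,0,0,-0.12,0,0,1],[0,0,0,-0.12,0,0,1],[0,0,0,-0.12,0,0,1],[0,0,0,-0.12,0,0,1]]'|grep -E 'wrist'; python3 f.py
```

```text
wrist_force: [-6.5, 0.9, 2.8]
[-6.27  0.39  3.  ] [549.84  22.95   8.48] 25.4
```

```bash
python3 -m creep '[[0,0,0,-0.03,0,0,1],[0,0,0,-0.06,0,0,1],[0,0,0,-0.09,0,0,1],[0,0,0,-0.12,0,0,1],[0,0,0,-0.12,0,0,1],[0,0,0,-0.12,0,0,1],[0,0,0,-0.12,0,0,1],[0,0,0,-0.12,0,0,1]]'|grep -E 'wrist'; python3 f.py
```

```text
wrist_force: [-8.0, 0.2, 2.7]
[-6.93  0.47  2.71] [551.06  22.83   8.51] 26.4
```

```bash
python3 -m creep '[[0,0,0,-0.03,0,0,1],[0,0,0,-0.06,0,0,1],[0,0,0,-0.09,0,0,1],[0,0,0,-0.12,0,0,1],[0,0,0,-0.12,0,0,1],[0,0,0,-0.12,0,0,1],[0,0,0,-0.12,0,0,1],[0,0,0,-0.12,0,0,1]]'|grep -E 'wrist'; python3 f.py
```

```text
wrist_force: [-7.4, 0.5, 2.8]
[-6.84  0.67  3.08] [552.27  22.67   8.51] 27.4
```

```bash
python3 -m creep '[[0,0,0,-0.03,0,0,1],[0,0,0,-0.06,0,0,1],[0,0,0,-0.09,0,0,1],[0,0,0,-0.12,0,0,1],[0,0,0,-0.12,0,0,1],[0,0,0,-0.12,0,0,1],[0,0,0,-0.12,0,0,1],[0,0,0,-0.12,0,0,1]]'|grep -E 'wrist'; python3 f.py
```

```text
wrist_force: [-7.1, 0.5, 2.5]
[-6.91  0.35  2.57] [553.48  22.5    8.5 ] 28.4
```

```bash
python3 -m creep '[[0,0,0,-0.03,0,0,1],[0,0,0,-0.06,0,0,1],[0,0,0,-0.09,0,0,1],[0,0,0,-0.12,0,0,1],[0,0,0,-0.12,0,0,1],[0,0,0,-0.12,0,0,1],[0,0,0,-0.12,0,0,1],[0,0,0,-0.12,0,0,1]]'|grep -E 'wrist'; python3 f.py
```

```text
wrist_force: [-6.0, 0.5, 2.7]
[-6.93  0.71  2.84] [554.64  22.36   8.51] 29.4
```

```bash
python3 rise.py|tail -2|head -1;  python3 -m creep '[[0,0,0,-0.03,0,0,1],[0,0,0,-0.06,0,0,1],[0,0,0,-0.09,0,0,1],[0,0,0,-0.12,0,0,1],[0,0,0,-0.12,0,0,1],[0,0,0,-0.12,0,0,1],[0,0,0,-0.12,0,0,1],[0,0,0,-0.12,0,0,1]]'|grep -E 'wrist'; python3 f.py
```

```text
rise [11.47042998] 1640 sd 0.03778304772399503
wrist_force: [-7.2, 1.0, 4.2]
[-7.68  1.02  3.37] [555.38  22.31   8.45] 30.45
```

The arm moved only 0.74 of the 1.2 mm commanded and the force is climbing, so the screw has been reached. I'll press on in smaller steps.

```bash
python3 -m creep '[[0,0,0,-0.02,0,0,1],[0,0,0,-0.04,0,0,1],[0,0,0,-0.06,0,0,1],[0,0,0,-0.08,0,0,1],[0,0,0,-0.08,0,0,1],[0,0,0,-0.08,0,0,1],[0,0,0,-0.08,0,0,1],[0,0,0,-0.08,0,0,1]]'|grep -E 'wrist|ori'; python3 f.py;python3 rise.py|tail -2|head -1;
```

```text
orientation: [[-0.992, 0.122, -0.009], [0.122, 0.993, 0.001], [0.009, 0.0, -1.0]]
wrist_force: [-9.9, 0.6, 5.4]
[-8.97  0.92  5.41] [555.65  22.28   8.43] 31.45
rise [11.72941923] 1472 sd 0.03610310460497279
```

```bash
python3 -m creep '[[0,0,0,-0.02,0,0,1],[0,0,0,-0.04,0,0,1],[0,0,0,-0.06,0,0,1],[0,0,0,-0.08,0,-0.01,1],[0,0,0,-0.1,0,-0.02,1],[0,0,0,-0.12,0,-0.02,1],[0,0,0,-0.12,0,-0.02,1],[0,0,0,-0.12,0,-0.02,1]]'|grep -E 'wrist|ori'; python3 f.py
```

```text
orientation: [[-0.992, 0.122, -0.01], [0.122, 0.993, 0.001], [0.01, 0.0, -1.0]]
wrist_force: [-10.4, 1.0, 4.8]
[-9.66  1.46  4.98] [556.11  22.27   8.45] 32.5
```

```bash
python3 -m creep '[[0,0,0,-0.02,0,0,1],[0,0,0,-0.04,0,0,1],[0,0,0,-0.06,0,-0.01,1],[0,0,0,-0.08,0,-0.02,1],[0,0,0,-0.08,0,-0.02,1],[0,0,0,-0.08,0,-0.02,1],[0,0,0,-0.08,0,-0.02,1],[0,0,0,-0.08,0,-0.02,1]]'|grep -E 'wrist|ori'; python3 f.py;python3 rise.py|tail -2|head -1
```

```text
orientation: [[-0.992, 0.122, -0.011], [0.122, 0.993, 0.002], [0.011, 0.0, -1.0]]
wrist_force: [-10.6, 1.8, 5.2]
[-10.95   1.63   5.4 ] [556.31  22.26   8.43] 33.5
rise [11.60814784] 1352 sd 0.0346575047945574
```

```bash
python3 -m creep '[[0,0,0,0.1,0,0,1],[0,0,0,0.2,0,0,1],[0,0,0,0.3,0,0,1],[0,0,0,0.4,0,0,1],[0,0,0,0.4,0,0,1],[0,0,0,0.4,0,0,1],[0,0,0,0.4,0,0,1],[0,0,0,0.4,0,0,1]]'|grep -E 'wrist|ori'; python3 f.py;python3 rise.py|tail -2|head -1
```

```text
orientation: [[-0.992, 0.122, -0.004], [0.122, 0.993, 0.001], [0.005, 0.001, -1.0]]
wrist_force: [-5.0, 2.2, -9.5]
[-4.73  2.66 -9.74] [556.39  22.2    8.92] 34.55
rise [12.32291899] 1472 sd 0.034765293634882975
```

Unloading the push let the tool lift the tail by 0.5 mm, so I'll lower it straight away.

```bash
python3 -m creep '[[0,0,0,0,0,0.03,1],[0,0,0,0,0,0.06,1],[0,0,0,0,0,0.09,1],[0,0,0,0,0,0.11,1],[0,0,0,0,0,0.11,1],[0,0,0,0,0,0.11,1],[0,0,0,0,0,0.11,1],[0,0,0,0,0,0.11,1]]'|grep -E 'wrist|ori'; python3 f.py;python3 rise.py|tail -2|head -1
```

```text
orientation: [[-0.992, 0.122, -0.004], [0.122, 0.993, 0.001], [0.004, 0.0, -1.0]]
wrist_force: [-7.9, 1.6, -4.0]
[-7.13  2.42 -3.76] [556.47  22.2    8.48] 35.6
rise [11.81889666] 1542 sd 0.03547622296989103
```

```bash
python3 -m creep '[[0,0,0,0.05,0,0.03,1],[0,0,0,0.1,0,0.06,1],[0,0,0,0.15,0,0.09,1],[0,0,0,0.2,0,0.11,1],[0,0,0,0.25,0,0.13,1],[0,0,0,0.25,0,0.13,1],[0,0,0,0.25,0,0.13,1],[0,0,0,0.25,0,0.13,1]]'|grep -E 'wrist|ori'; python3 f.py;python3 rise.py|tail -2|head -1
```

```text
orientation: [[-0.992, 0.122, 0.001], [0.122, 0.992, 0.0], [-0.001, 0.001, -1.0]]
wrist_force: [-4.5, 2.5, 2.1]
[-4.48  2.7   1.91] [556.48  22.18   8.42] 36.65
rise [11.51613902] 1651 sd 0.03723151376999062
```

The tool is level again and the wedge has settled flat, so contact is now marginal. I'll let go, slide back, shut the fingers and finish by nudging the tail from behind, which doesn't tilt the wedge.

```bash
python3 -m creep '[[0,0,0,0,0,0,0.7],[0,0,0,0,0,0,0.4],[0,0,0,0,0,0,0.2],[0,0,0,0,0,0,0.2],[0,0,0,1.2,0,-0.3,0.2],[0,0,0,2.6,0,-0.3,0.2],[0,0,0,4,0,-0.3,0.2],[0,0,0,5.5,0,-0.3,0.2]]'; python3 rise.py|tail -2|head -1;  python3 -m creep '[[0,0,0,0,0,0,0.6],[0,0,0,0,0,0,1],[0,0,0,0,0,0,1],[0,0,0,0,0,0,1],[0,0,0,0,0,0,1],[0,0,0,0,0,0,1],[0,0,0,0,0,0,1],[0,0,0,0,0,0,1]]'; python3 f.py;  python3 rise.py|tail -2|head -1
```

```text
time_s: 37.5
ee_pos: [501.8, 28.5, 11.0]
orientation: [[-0.992, 0.123, 0.001], [0.123, 0.992, -0.0], [-0.001, -0.0, -1.0]]
wrist_force: [0.3, -1.2, -0.7]
grip_width: 68.4
grasp_force: 0.0
rise [11.97282292] 2552 sd 0.02670428060971756
time_s: 38.35
ee_pos: [501.7, 28.7, 10.8]
orientation: [[-0.992, 0.123, 0.0], [0.123, 0.992, -0.0], [-0.0, -0.0, -1.0]]
wrist_force: [0.5, -0.4, 0.7]
grip_width: -0.3
grasp_force: 0.0
[-0.14 -0.05  0.33] [501.63  28.7   10.79] 38.55
rise [11.85566799] 2585 sd 0.027456766528678202
```

```bash
python3 -m creep '[[0,0,0,-0.5,0,0,1],[0,0,0,-1,0,0,1],[0,0,0,-1.5,0,0,1],[0,0,0,-1.7,0,0,1],[0,0,0,-1.8,0,0,1],[0,0,0,-1.9,0,0,1],[0,0,0,-2,0,0,1],[0,0,0,-2,0,0,1]]'|grep -E 'wrist|ori'; python3 f.py
```

```text
orientation: [[-0.992, 0.123, -0.0], [0.123, 0.992, -0.0], [0.0, -0.0, -1.0]]
wrist_force: [0.0, -0.1, -0.3]
[-0.36  0.18  0.01] [521.34  26.27  10.78] 39.6
```

```bash
python3 -m creep '[[0,0,0,-0.05,0,0,1],[0,0,0,-0.1,0,0,1],[0,0,0,-0.15,0,0,1],[0,0,0,-0.2,0,0,1],[0,0,0,-0.25,0,0,1],[0,0,0,-0.3,0,0,1],[0,0,0,-0.3,0,0,1],[0,0,0,-0.3,0,0,1]]'|grep -E 'wrist|ori'; python3 f.py
```

```text
orientation: [[-0.992, 0.122, -0.003], [0.122, 0.992, 0.0], [0.003, -0.0, -1.0]]
wrist_force: [-4.8, 0.3, 3.5]
[-5.6   0.66  3.6 ] [522.64  26.15  10.43] 40.6
```

```bash
python3 -m creep '[[0,0,0,-0.03,0,0,1],[0,0,0,-0.06,0,0,1],[0,0,0,-0.09,0,0,1],[0,0,0,-0.12,0,0,1],[0,0,0,-0.15,0,0,1],[0,0,0,-0.15,0,0,1],[0,0,0,-0.15,0,0,1],[0,0,0,-0.15,0,0,1]]'|grep -E 'wrist'; python3 f.py
```

```text
wrist_force: [-8.8, 1.6, 5.1]
[-8.17  1.17  6.13] [522.65  26.19  10.24] 41.6
```

```bash
python3 -m creep '[[0,0,0,-0.03,0,0,1],[0,0,0,-0.06,0,0,1],[0,0,0,-0.09,0,0,1],[0,0,0,-0.12,0,0,1],[0,0,0,-0.12,0,0,1],[0,0,0,-0.12,0,0,1],[0,0,0,-0.12,0,0,1],[0,0,0,-0.12,0,0,1]]'|grep -E 'wrist'; python3 f.py; python3 rise.py|tail -2|head -1
```

```text
wrist_force: [-10.8, 1.3, 7.3]
[-10.98   0.85   7.92] [522.63  26.17  10.05] 42.6
rise [12.07738374] 2029 sd 0.028680316164679143
```

```bash
python3 -m creep '[[0,0,0,0,0,-0.02,1],[0,0,0,0,0,-0.04,1],[0,0,0,0,0,-0.06,1],[0,0,0,-0.02,0,-0.06,1],[0,0,0,-0.04,0,-0.06,1],[0,0,0,-0.04,0,-0.06,1],[0,0,0,-0.04,0,-0.06,1],[0,0,0,-0.04,0,-0.06,1]]'|grep -E 'wrist'; python3 f.py; python3 rise.py|tail -2|head -1
```

```text
wrist_force: [-10.1, 1.3, 3.5]
[-10.18   1.61   4.07] [522.59  26.19  10.1 ] 43.65
rise [11.69472269] 1925 sd 0.027696292681881354
```

The wedge resists about 10 N, against about 6.9 N while it slid freely. So the screw is carrying roughly 3 N, which is inside the wanted range. I'll back off and take a final check.

```bash
python3 -m creep '[[0,0,0,0.5,0,0,1],[0,0,0,1.5,0,-0.3,1],[0,0,0,3,0,-1,1],[0,0,0,4.5,0,-2.5,1],[0,0,0,6,0,-5,1],[0,0,0,7.5,0,-8,1],[0,0,0,9,0,-10,1],[0,0,0,9,0,-10,1]]'|grep -E 'wrist|pos'; python3 rise.py|tail -2; python3 m.py w9
```

```text
ee_pos: [438.6, 36.6, 114.0]
wrist_force: [0.4, 0.8, -0.4]
rise [12.02259793] 3259 sd 0.025502988171446285
table check -0.03
[439.16699482  36.49623238 112.88328252] [[-0.9925, 0.1224, 0.0045], [0.1224, 0.9925, -0.0004], [-0.0045, 0.0001, -1.0]] 44.55
tail 981 [295.3  89.7  34.7] [290.6  84.2] [47.  22.8] 56.52766036987305
[[268.20001220703125, 70.9000015258789], [287.1000061035156, 58.29999923706055], [313.1000061035156, 97.5], [294.1000061035156, 110.0999984741211]]
```

View pics/w9.png

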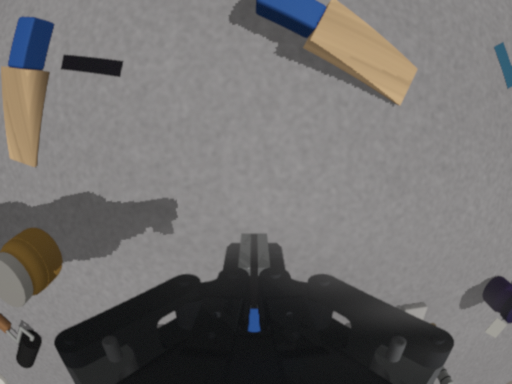

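The last view shows the tail still in line at (254,320), the bystanders untouched, and the bar holding at 12.0 mm above its rest. I'm handing in.

```bash
python3 -c "
from rig import job
print(job.sign_off())"
```

```text
the job is handed in; nothing more can be done
None
```

The job is handed in at about 45 s of the 67 s allowed: the wedge is released under the bar, which has risen about 12 mm and presses the screw at an estimated 3 N; the sign-off returned no verdict.

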